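Pin a carver's strap clamp with a linch pin

ROBOT

A 6-joint arm with a two-finger parallel gripper is mounted at the origin on the work surface. World frame = base frame: x ahead of the robot, y to its left, z up, the work surface at z = 0. Lengths are in m, angles in rad, forces in N, time in s.
With the tool pointing down it reaches from about 0.35 to 0.775 m from the base axis. Payload 7.3 kg.
Tool frame: the origin (TCP) lies at the very end of the fingers, on their centre line; the grasp point (between the pads) lies 19 mm behind it; z points along the fingers, y is the direction in which the jaws open and shut (so a half turn about z gives the same grasp; the last joint's range is limited). The gripper opens to 92 mm and grips with 3 to 60 N. Pads are 19 mm wide; open, the fingers measure 130 mm over their backs; the gripper's body (75 mm by 190 mm) begins 47 mm behind the grasp point.
Start: joints at [-1.403, 0.342, 1.524, -0, 1.275, -0.146], TCP at [0.162, -0.499, 0.227] pointing down, gripper open.
Joint ranges: [-2.53, 2.53], [-0.77, 2.02], [0.04, 2.7], [-1, 4.14], [0.28, 2.66], [-3.11, 3.11]. Speed limits (rad/s): [2.57, 2.57, 3.14, 3.14, 3.14, 3.14].

INTERFACE

Orientations are given as [roll, pitch, yaw] about the fixed x, y, z axes, in that order (R = Rz(yaw) Ry(pitch) Rx(roll)).
In Python, from cell import robot gives the robot as it stands.
- The arm moves only by the shell command python3 -m pendant 'ROWS' [OPENING] [FORCE]. ROWS is JSON, a list of rows, each a list of 2 entries, a list of its own where there are three numbers: the shift along the tool's x, y, z in mm, then the turn about the tool's z in degrees. In form: [[[x, y, z], turn], ...]. A call has 1 to 10 rows; each row is the pose to reach, as a shift and turn from the pose measured when the call began, along the tool's axes at that moment; what a row does not reach only later rows make up. A row lasts 1/12 s, in which the tool goes at most 41.7 mm and 7.16 degrees, less where a joint would pass 70% of its speed; a pose out of reach is approached as far as the arm can. A call with a gripper value outside its range is refused whole. OPENING is the opening, from 0 (shut) to 1 (fully open), set as the call begins (- or left out, the last holds). The fingers move at their own pace and stop on an object; FORCE is the grip in N (left out, the last holds). Time passes only in rows, so rows that repeat a pose let the fingers close. It gives the time, the measured TCP pose, the force and the opening at its end, in the units of the state.
- robot.observe(): the state, without advancing time (a new reading comes with each control period).
- robot.read_camera(name): name is "side" or "top"; returns the picture (400x640x3 uint8, red, green, blue); there is no depth.
- robot.calibration(name): a dict with "vfov" (degrees; the focal length in pixels is half the picture's height over the tangent of half this angle, whatever the lens; pixels are square), "cx", "cy" (the principal point, pixels), "rvec" (rotation vector, rad) and "tvec" (3), from world to camera coordinates, as OpenCV has them. Camera axes: x right, y down, z forward; pixel columns grow to the right and rows downward; lengths in m; the calibration is good to about 2 mm. A picture is of the moment at which its call begins. calibration takes no time and is no camera call.
- robot.hand_in(): hands the job in, once; it reports no verdict.
Trained networks look in the newest picture that a camera, given by its name, has taken for a name from the list of things; names that differ only in an ending like _2 or _b are one class to them, and where a whole thing is asked for, a point or a joint stands for the part that bears it (a point fixed in the world has none). Each returns a list of dicts, best first, with "p" (0 to 1); they miss things now and then, are a little off and sometimes report something else, mostly with a low value. They report only what shows in the picture. A call takes as long as a camera call.
- robot.find_in(camera, query): "xy" ([column, row] as shares, 0 to 1, of the picture: columns of its width, rows of its height, amid what is visible of it).
The state is a dict: "time": time; "qpos": joint angles; "qvel": joint speeds; "joint_efforts": joint torques, N m; "tool_pos": TCP position; "tool_rot": TCP orientation; "contact_force": force on the tool from outside, world axes, zero at the start; "torque": the same for the moment, N m; "opening": finger opening in m.
Only numpy, scipy, OpenCV 4.12 (cv2) and the standard library are available. Lean on these libraries where they do the work, as an engineer would, in place of code of your own. Each camera call takes 0.05 s, during which the arm holds its last target.

TASK

Lock the strap clamp: take the linch pin lying on the black mat, push it through the cross hole near the top of the steel clamp post (which stands some millimetres off its nominal place), from the mouth on the robot's side, until its shoulder sits fully home against the post, and only then flip its sprung brass ring forward and down over the post top so that it snaps over the pin's end and stays there. Push firmly but gently, never with more than about 20 N, let go at the end, and leave the tools and stock lying around alone.

Things in the scene. Friction and masses are not known exactly. Their poses are not given: they have to be found in the camera images.
- station: Strap clamp, fixed to the bench: plywood foot 100 x 240 x 18 mm (x, y, z), brown wooden strap 44 mm wide along y, its top (with washer) 69 mm above the bench, and through it a square steel post 26 x 26 mm. Origin on the bench under the middle of the post. x is level along the cross hole, the way the pin is pushed (away from the robot, within 0.35 rad of straight ahead); z up.
- hole (a point): Nominal middle of the hole's mouth on the near (-x) face of the post, 112 mm over the bench; axes as station. The post has play: each time it stands, with its hole, up to 7 mm to either side (y) and up to 4 mm higher or lower than this (x is true), clamped there. The offset is not reported: find it by feel or sight. Home: the pin's shoulder face at this x, about 1 mm below the true hole's axis.
- exit (a point): Nominal middle of the hole's far mouth (+x face), same play. The hole is square, 12 x 12 mm, sharp-edged, straight through the 26 mm post. Half way a sprung steel ball hangs 2.7 mm out of its roof: it presses the shank on the floor and drags with 3 to 10 N from about 12 mm of entry until home; this drag is not yet the shoulder, where the force rises sharply.
- post_top (a point): Nominal middle of the post's flat red top face, 130 mm above the bench (same play: truly 126 to 134 mm). The top is always 18 mm above the hole's axis, and the post's two side faces (+-y) always 13 mm from it.
- pin: Linch pin, loose, about 200 g, lying level on the mat (3 mm thick, pin axis 15 mm above the bench). Origin: on the pin's axis in the middle of its shoulder face (front of the collar); x to the tip, z up from its flat underside, 12 mm below the axis. Steel shank 10 x 10 mm square from x = 0 to 24 mm, then a slim cone and the nose ball. Steel collar x = -12 to 0, 30 mm wide (y), 24 mm high.
- tip (a point): Front of the pin's sprung steel nose ball, 38 mm from pin's origin along x; the ball is 9 mm across, centre on the pin's axis, and gives way up to 4 mm into the pin against 3 to 5 N. Axes as pin.
- grip (a point): Middle of the pin's orange grip block, at x = -28, z = 6 mm of pin (axes the same): 32 mm long (x -44 to -12), 16 mm wide (y), 36 mm high (12 mm below the pin's axis to 24 mm above). Made to be pinched across y from above.
- hinge (a point): The ring's hinge, at x = -6, z = 0 mm of pin (axes the same); its axis runs across the pin (y).
- ring (a joint): Sprung brass ring of the pin, angle in rad: 1.0 = open, leaning up and forward (its stop; a light spring keeps it there); 0 = level, its outer end right before the nose ball; about -0.09 = shut: snapped down past the ball, caught under it, round the post (stop at -0.13). Wire 5 mm, loop 45 mm long from the hinge, 49 mm wide. Pushed less far it springs open again.
- tab (a point): Middle of the brass thumb tab on the ring's outer end, 57 mm from the hinge: the place to push. Tab 4 mm thick, 18 mm wide (y), from 47 to 64 mm from the hinge. In the pin's frame it is at x = -6 + 57 cos(angle), z = 57 sin(angle) mm. About 1 N swings it down to the nose ball (near 0.1 rad); snapping past it takes about 5 to 12 N straight down, and a light click-through.
- chisel_wide: Bystander: wide chisel, blade 22 x 100 mm, wooden handle 95 mm, on the mat; origin at the root of the blade, x to the edge. Leave alone.
- chisel_narrow: Bystander: narrow chisel, blade 10 x 100 mm, wooden handle 95 mm, on the mat; origin at the root of the blade, x to the edge. Leave alone.
- plane: Bystander: hand plane 160 x 50 mm, 80 mm high; origin under its middle. Leave alone.
- tape: Bystander: roll of masking tape, 90 mm across, 25 mm high; origin under its middle. Leave alone.
- mallet: Bystander: wooden mallet, head 64 mm thick and 110 mm long, handle 160 mm along its -x, pointing away from the robot; origin under the head. Leave alone.
- jar: Bystander: jar with red cap, 60 mm across, 85 mm high; origin under its middle. Leave alone.
- billet: Bystander: dark wooden billet 140 x 55 x 30 mm; origin under its middle. Leave alone.

How it is judged:
By the outcome, as a careful person would: the job done as asked, in the order asked, and still so for the second after the job is handed in, with the robot touching nothing.
It also fails if it takes over 69 s, if anything falls off the work surface, if the arm or the gripper's body presses on something with over 40 N, if the wrist force passes 120 N, or if a joint passes its speed limit or range.

## Working session

There is one attempt and no reset: what is moved stays moved. The work goes in short steps, Python scripts to look and compute and a shell command to move; the robot and the scene stay as the last step left them, time stands still between calls to the robot, and variables do not carry over. Pictures are saved under pics/ and viewed, and the job is handed in when it is done.

```bash
ls; mkdir -p pics; cat > h.py <<'E'
import numpy as np, cv2
from cell import robot
def cal(n):
    c=robot.calibration(n); f=200/np.tan(np.radians(c['vfov'])/2)
    R=cv2.Rodrigues(np.array(c['rvec'],float))[0]; t=np.array(c['tvec'],float).ravel()
    return f,c['cx'],c['cy'],R,t
def proj(n,P):
    f,cx,cy,R,t=cal(n); q=R@np.array(P,float)+t
    return np.array([cx+f*q[0]/q[2],cy+f*q[1]/q[2]])
def ray(n,u,v):
    f,cx,cy,R,t=cal(n); d=R.T@np.array([(u-cx)/f,(v-cy)/f,1]); return -R.T@t,d/np.linalg.norm(d)
def atz(n,u,v,z):
    o,d=ray(n,u,v); return o+d*(z-o[2])/d[2]
def tri(n1,p1,n2,p2):
    o1,d1=ray(n1,*p1);o2,d2=ray(n2,*p2)
    s=np.linalg.lstsq(np.stack([d1,-d2],1),o2-o1,rcond=None)[0]
    a=o1+s[0]*d1;b=o2+s[1]*d2
    return (a+b)/2,np.linalg.norm(a-b)
def save(img,name,crop=None,k=1):
    if crop: x0,y0,x1,y1=crop; img=img[y0:y1,x0:x1]
    img=cv2.resize(img,None,fx=k,fy=k,interpolation=cv2.INTER_CUBIC)
    cv2.imwrite('pics/'+name,img[:,:,::-1])
E
python3 - <<'E'
from h import *
for n in ['side','top']:
    im=robot.read_camera(n); np.save(n+'0.npy',im); save(im,n+'0.png'); f,cx,cy,R,t=cal(n); print(n,f,cx,cy,-R.T@t,R[2])
    for q in ['pin','tip','grip','hinge','tab','hole','exit','post_top','station']:
        r=robot.find_in(n,q); print(q,[(round(d['p'],2),round(d['xy'][0]*640,1),round(d['xy'][1]*400,1)) for d in r[:3]])
print(robot.observe())
E
```

```text
pics
side 379.88135159662386 321.0130337073045 197.2249759808641 [ 0.58273742 -0.89629961  0.76120736] [ 0.04258166  0.81277983 -0.58101269]
pin [(0.78, 292.2, 280.0), (0.51, 314.8, 207.6)]
tip [(0.68, 293.9, 279.5)]
grip [(0.89, 293.2, 282.8), (0.56, 304.8, 272.9)]
hinge [(0.82, 290.6, 282.6), (0.61, 356.2, 171.6)]
tab [(0.63, 302.7, 275.9)]
hole [(0.93, 313.2, 210.0)]
exit [(0.9, 312.8, 204.5)]
post_top [(0.68, 313.9, 205.1)]
station [(0.77, 315.4, 207.7)]
top 437.8080594389143 319.7290639100985 205.78878563367593 [0.49444797 0.04040395 1.23264673] [ 0.12029227 -0.02970249 -0.99229408]
pin [(0.73, 404.2, 236.2)]
tip [(0.62, 402.7, 235.9)]
grip [(0.75, 399.3, 240.9)]
hinge [(0.63, 401.6, 233.9)]
tab [(0.45, 405.2, 225.1)]
hole [(0.89, 281.4, 215.5)]
exit [(0.94, 281.2, 217.4)]
post_top [(0.95, 281.4, 217.5)]
station [(0.72, 280.7, 216.5), (0.6, 155.3, 283.7)]
{'time': 1.0, 'qpos': array([-1.40297321e+00,  3.42006938e-01,  1.52409177e+00, -9.05184528e-06,
        1.27542367e+00, -1.45969756e-01]), 'qvel': array([ 2.65107403e-04,  1.57770574e-03,  1.17524180e-03, -4.88025008e-05,
        1.02541264e-03,  2.80099324e-04]), 'joint_efforts': array([-8.10922700e-06, -4.31140852e+01, -2.44483638e+01,  7.19483220e-02,
        4.82119003e-02,  2.21209734e-05]), 'tool_pos': array([ 0.16208712, -0.49936809,  0.22673978]), 'tool_rot': array([3.14152438e+00, 1.87897034e-05, 3.13795508e-01]), 'contact_force': array([-0.10623405, -0.41880586,  1.39787076]), 'torque': array([-0.03073922,  0.00639328,  0.03565458]), 'opening': 0.09160728014506972}
```

```bash
python3 - <<'E'
from h import *
s=np.load('side0.npy');t=np.load('top0.npy')
save(s,'s_full.png');save(t,'t_full.png')
save(s,'s_pin.png',(250,240,350,315),8);save(s,'s_post.png',(265,160,365,235),8)
save(t,'t_pin.png',(350,200,450,275),8);save(t,'t_post.png',(230,180,330,255),8)
E
```

```text
(no output)
```

View pics/side0.png

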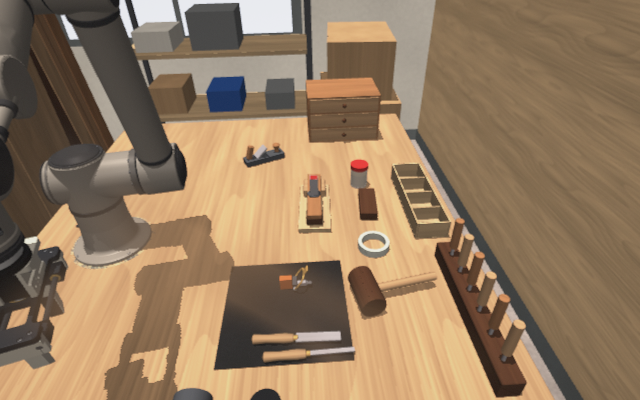

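View pics/top0.png

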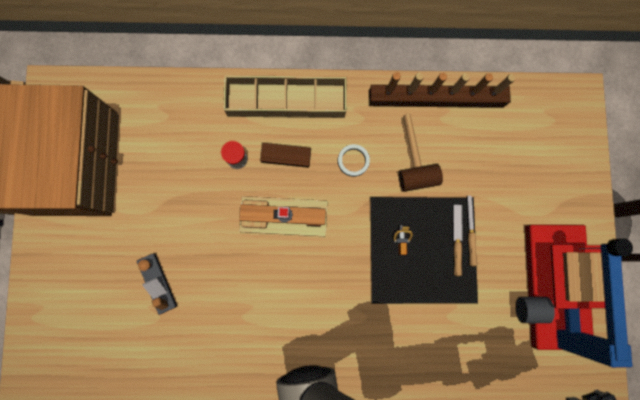

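```bash
ls pics
```

```text
s_full.png
s_pin.png
s_post.png
side0.png
t_full.png
t_pin.png
t_post.png
top0.png
```

View crops.

View pics/s_pin.png

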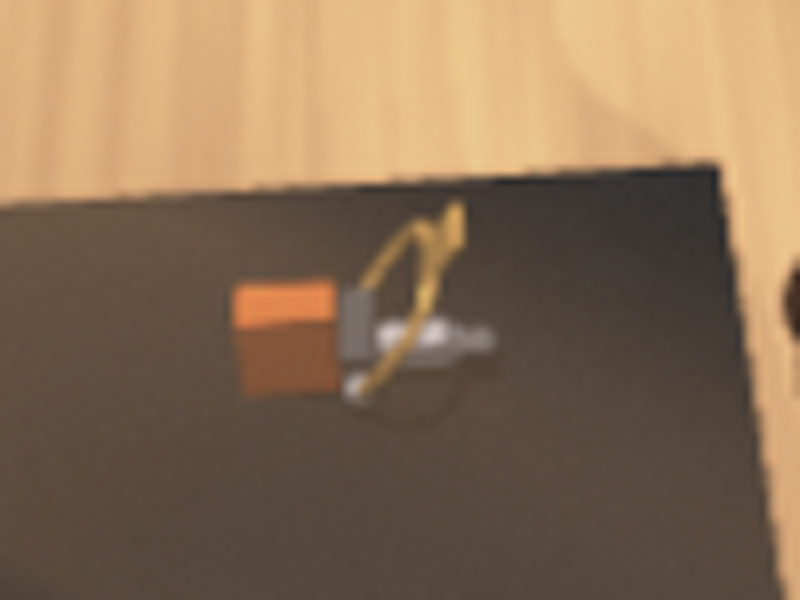

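View pics/t_pin.png

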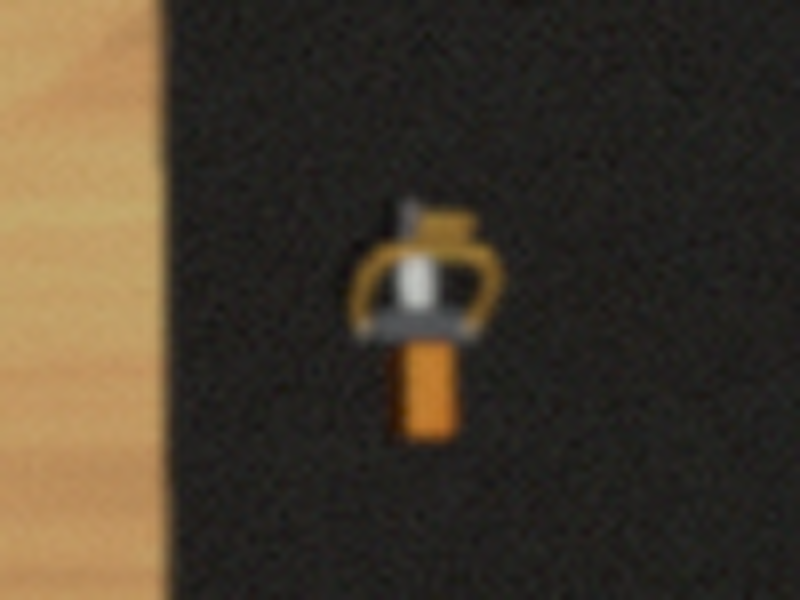

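View pics/s_post.png

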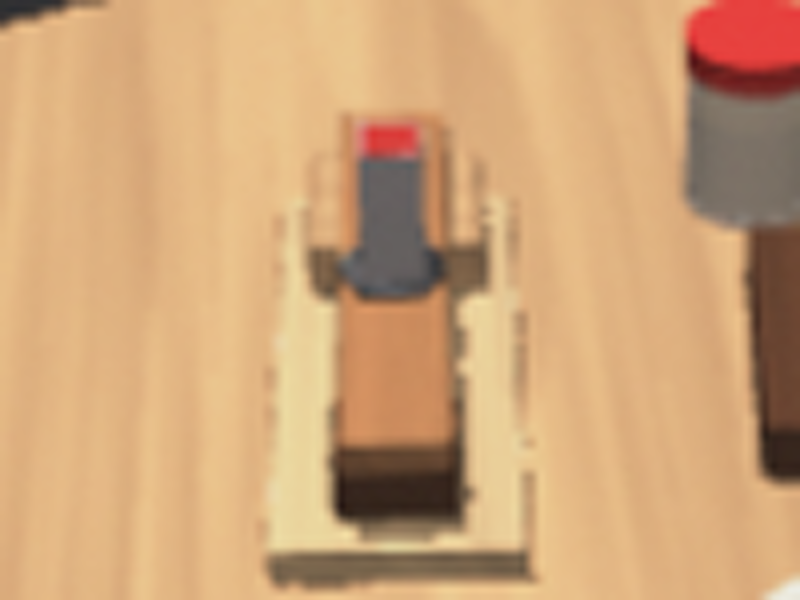

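View pics/t_post.png

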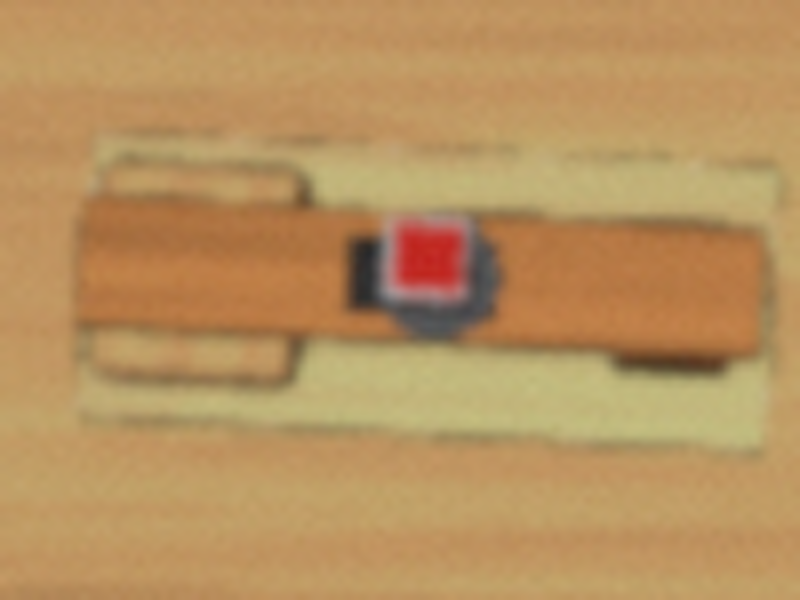

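```bash
python3 - <<'E'
from h import *
def px(c,x0,y0): return ((c[0]+.5)/8-.5+x0,(c[1]+.5)/8-.5+y0)
# foot
F=[atz('top',*px(c,230,180),.018)[:2] for c in [(97,130),(783,160),(765,452),(80,420)]]
F=np.array(F);print(F.round(4),F.mean(0))
for i in range(4): d=F[(i+1)%4]-F[i]; print(np.linalg.norm(d).round(4),np.degrees(np.arctan2(d[1],d[0])).round(2))
# side foot near edge corners top
for c in [(270,550),(530,548)]: print('side foot',atz('side',*px(c,265,160),.018).round(4))
# post top: outer
tp=px((427,259),230,180); sp=px((390,140.5),265,160)
print('posttop tri',tri('top',tp,'side',sp)); 
for z in (.126,.13,.134): print(z,atz('top',*tp,z),atz('side',*sp,z))
# washer
print('washer', atz('top',*px((438,276),230,180),.069))
# pin grip top face z=39mm top; 
T=np.array([atz('top',*px(c,350,200),.039)[:2] for c in [(405,343),(459,341),(458,441),(404,441)]]);print(T.round(4),T.mean(0))
for i in range(4): d=T[(i+1)%4]-T[i]; print(np.linalg.norm(d).round(4),np.degrees(np.arctan2(d[1],d[0])).round(2))
S=np.array([atz('side',*px(c,250,240),.039)[:2] for c in [(233,286),(332,280),(334,322),(236,329)]]);print(S.round(4),S.mean(0))
for i in range(4): d=S[(i+1)%4]-S[i]; print(np.linalg.norm(d).round(4),np.degrees(np.arctan2(d[1],d[0])).round(2))
print('tip top',atz('top',*px((409,200),350,200),.015),'side',atz('side',*px((494,338),250,240),.015))
E
```

```text
[[ 0.6688  0.2218]
 [ 0.6594 -0.0176]
 [ 0.5572 -0.0112]
 [ 0.5677  0.2254]] [0.61325197 0.10462022]
0.2395 -92.25
0.1024 176.42
0.2368 87.46
0.1012 -2.05
side foot [ 0.5582 -0.012   0.018 ]
side foot [ 0.6563 -0.0193  0.018 ]
posttop tri (array([0.61239622, 0.10059165, 0.12677325]), np.float64(2.601462067353029e-05))
0.126 [0.61249177 0.10063433 0.126     ] [0.61241936 0.10180394 0.126     ]
0.13 [0.6120651  0.10041662 0.13      ] [0.61223245 0.09551873 0.13      ]
0.134 [0.61163842 0.10019892 0.134     ] [0.61204554 0.08923352 0.134     ]
washer [0.6128894  0.10001744 0.069     ]
[[ 0.5391 -0.2155]
 [ 0.5398 -0.2341]
 [ 0.5058 -0.233 ]
 [ 0.5058 -0.2145]] [ 0.52265793 -0.22429553]
0.0186 -87.8
0.034 178.08
0.0185 90.05
0.0333 -1.83
[[ 0.506  -0.2179]
 [ 0.5375 -0.2179]
 [ 0.5381 -0.2357]
 [ 0.5074 -0.2361]] [ 0.52222502 -0.22690019]
0.0315 -0.02
0.0178 -88.03
0.0307 -179.24
0.0182 94.41
tip top [ 0.5900075 -0.223183   0.015    ] side [ 0.58809798 -0.22475144  0.015     ]
```

```bash
cat >> h.py <<'E'
from scipy.spatial.transform import Rotation as Ro
def go(x,y,z,yawdeg):
    s=robot.observe(); R=Ro.from_euler('xyz',s['tool_rot']).as_matrix()
    d=R.T@(np.array([x,y,z])-s['tool_pos'])*1000
    print('t',round(s['time'],2),'pos',s['tool_pos'].round(4),'yaw',np.degrees(s['tool_rot'][2]).round(2),'F',np.round(s['contact_force'],1),'M',np.round(s['torque'],2),'op',round(s['opening'],4))
    print('shift',d.round(1),'turn',round(np.degrees(s['tool_rot'][2])-yawdeg,2))
E
python3 -c "
from h import *
go(.5224,-.2255,.13,-1)"
```

```text
t 1.0 pos [ 0.1621 -0.4994  0.2267] yaw 17.98 F [-0.1 -0.4  1.4] M [-0.03  0.01  0.04] op 0.0916
shift [ 427.3 -149.3   96.7] turn 18.98
```

```bash
python3 -m pendant '[[[40,-14,9],2],[[80,-28,18],4],[[120,-42,27],6],[[160,-56,36],8],[[200,-70,45],10],[[240,-84,54],12],[[280,-98,63],14],[[320,-112,72],16],[[360,-126,81],18],[[400,-140,90],19]]' 1; python3 -c "
from h import *
go(.5224,-.2255,.13,-1)"
```

```text
time: 1.83
tool_pos: [0.4879, -0.2511, 0.1399]
tool_rot: [3.141, -0.0, -0.02]
contact_force: [0.5, -0.2, 0.1]
opening: 0.0915
t 1.83 pos [ 0.4879 -0.2511  0.1399] yaw -1.12 F [ 0.5 -0.2  0.1] M [-0.05  0.01 -0.  ] op 0.0915
shift [ 34.  -26.2   9.9] turn -0.12
```

```bash
python3 -m pendant '[[[17,-13,10],0],[[34,-26,20],0],[[34,-26,30],0],[[34,-26,30],0]]'; python3 - <<'E'
from h import *
go(.5224,-.2255,.007,-1)
s=robot.read_camera('side');t=robot.read_camera('top')
save(s,'s1.png',(230,200,350,290),6);save(t,'t1.png',(330,150,450,270),5)
print(proj('top',robot.observe()['tool_pos']),proj('side',robot.observe()['tool_pos']))
E
```

```text
time: 2.17
tool_pos: [0.5218, -0.2244, 0.1076]
tool_rot: [-3.14, 0.003, -0.017]
contact_force: [-0.3, 1.4, -0.9]
opening: 0.0915
t 2.17 pos [ 0.5218 -0.2244  0.1076] yaw -0.99 F [-0.3  1.4 -0.9] M [-0.03  0.09  0.01] op 0.0915
shift [  0.9   1.2 100.6] turn 0.01
[410.24611031 248.24691173] [282.6715581  257.20691657]
```

View pics/s1.png

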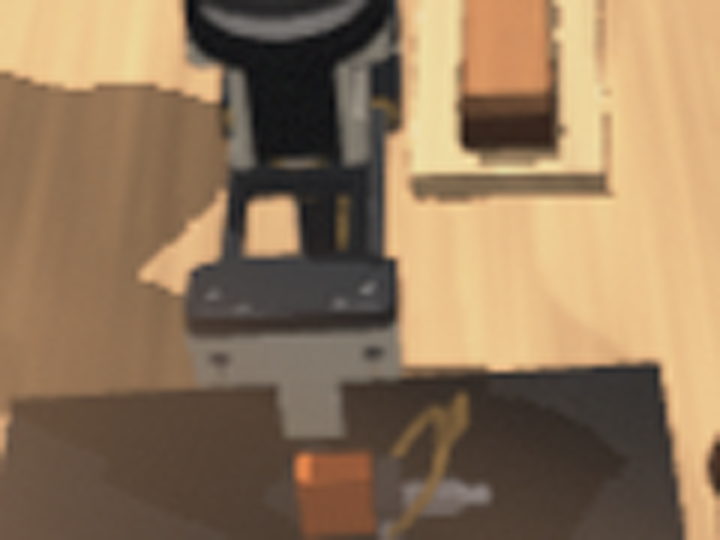

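View pics/t1.png

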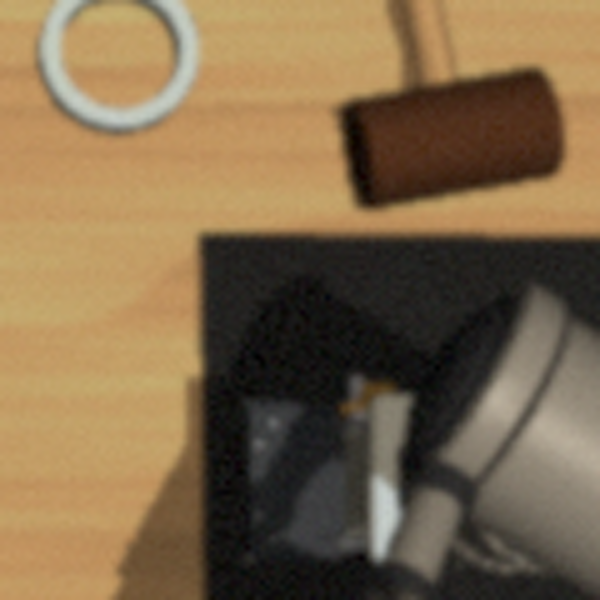

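```bash
python3 -m pendant '[[[0,0,25],0],[[1,1,50],0],[[1,1,75],0],[[1,1,90],0],[[1,1,97],0],[[1,1,100],0],[[1,1,100],0]]'; python3 - <<'E'
from h import *
go(.5224,-.2255,.007,-1)
s=robot.read_camera('side')
save(s,'s2.png',(230,200,350,290),6)
E
```

```text
time: 2.85
tool_pos: [0.5224, -0.228, 0.0101]
tool_rot: [3.141, 0.0, -0.021]
contact_force: [-0.3, -0.8, -0.2]
opening: 0.0914
t 2.85 pos [ 0.5224 -0.228   0.0101] yaw -1.19 F [-0.3 -0.8 -0.2] M [-0.   -0.01 -0.  ] op 0.0914
shift [-0.1 -2.5  3.1] turn -0.19
```

View pics/s2.png

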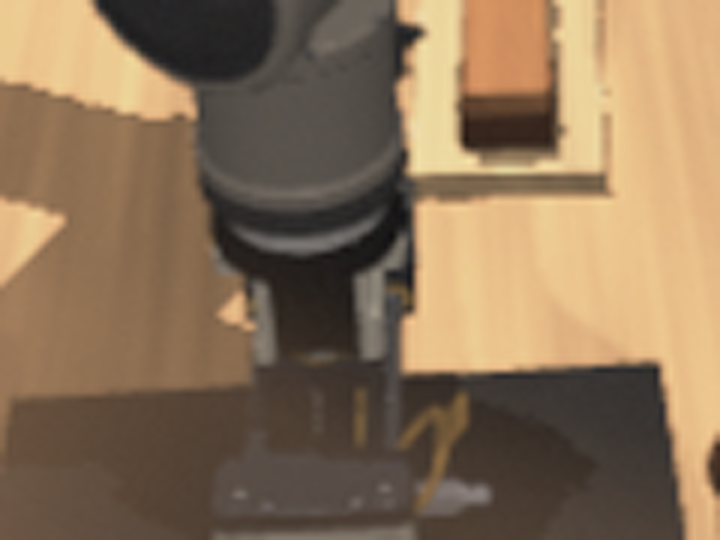

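```bash
python3 -m pendant '[[[0,-2,2],0],[[0,-2,2],0],[[0,-2,2],0],[[0,-2,2],0],[[0,-2,2],0],[[0,-2,2],0],[[0,-2,2],0],[[0,-2,2],0],[[0,-2,2],0],[[0,-2,2],0]]' 0 45; python3 -c "
from h import *
go(.5224,-.2255,.007,-1)"
```

```text
time: 3.73
tool_pos: [0.5229, -0.226, 0.0086]
tool_rot: [3.141, -0.0, -0.021]
contact_force: [0.0, 0.0, -0.1]
opening: 0.0297
t 3.73 pos [ 0.5229 -0.226   0.0086] yaw -1.18 F [ 0.   0.  -0.1] M [-0.02  0.01  0.02] op 0.0297
shift [-0.5 -0.5  1.6] turn -0.18
```

```bash
python3 -m pendant '[[[0,0,0],0],[[0,0,0],0],[[0,0,0],0],[[0,0,0],0]]'; python3 -m pendant '[[[0,0,-10],0],[[0,0,-30],0],[[0,0,-60],0],[[0,0,-90],0],[[0,0,-120],0],[[0,0,-140],0],[[0,0,-140],0],[[0,0,-140],0]]'; python3 - <<'E'
from h import *
go(.54,.1,.12,-2.5)
s=robot.read_camera('side')
save(s,'s3.png',(230,160,350,250),6)
E
```

```text
time: 4.07
tool_pos: [0.5229, -0.226, 0.0086]
tool_rot: [3.141, -0.0, -0.021]
contact_force: [-0.1, -0.1, 0.4]
opening: 0.0161
time: 4.73
tool_pos: [0.5231, -0.226, 0.1497]
tool_rot: [3.14, -0.002, -0.021]
contact_force: [-0.4, -0.2, -3.4]
opening: 0.016
t 4.73 pos [ 0.5231 -0.226   0.1497] yaw -1.18 F [-0.4 -0.2 -3.4] M [ 0.05  0.11 -0.04] op 0.016
shift [  10.2 -326.3   29.1] turn 1.32
```

View pics/s3.png

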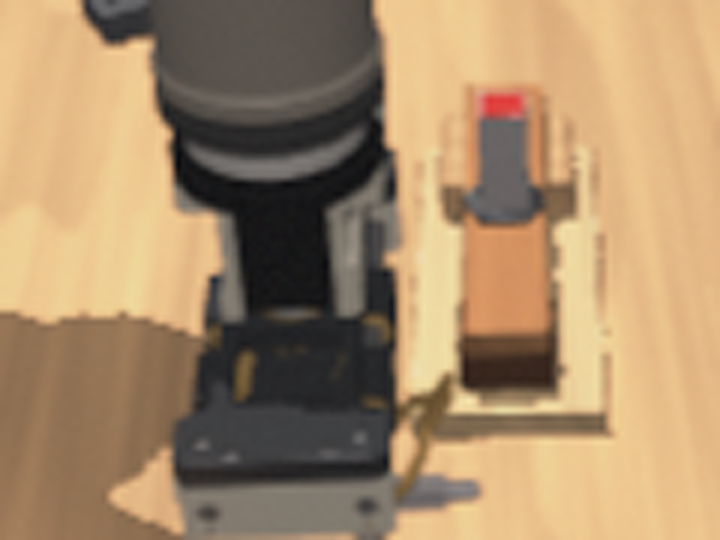

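```bash
python3 - <<'E'
from h import *
s=robot.observe();a=s['tool_rot'][2];p=s['tool_pos']
print(proj('side',p+[.066*np.cos(a),.066*np.sin(a),.0064]), 'obs',(480.5/6-.5+230,489.5/6-.5+160))
go(.518,.1047,.13,-2.5)
E
```

```text
[309.47796397 242.04172218] obs (309.5833333333333, 241.08333333333331)
t 4.78 pos [ 0.5222 -0.2255  0.1482] yaw -1.18 F [ 0.7 -0.2 -3.1] M [ 0.04  0.07 -0.01] op 0.0159
shift [ -11.  -330.1   18. ] turn 1.32
```

```bash
python3 -m pendant '[[[0,-20,0],0],[[0,-60,0],0],[[0,-100,1],0],[[0,-140,3],1],[[0,-180,5],1],[[0,-220,8],1],[[0,-260,11],1.3],[[1,-300,15],1.3],[[1,-330,18],1.3],[[1,-330,20],1.3]]'; python3 -c "
from h import *
go(.518,.1047,.1045,-2.5)"
```

```text
time: 5.62
tool_pos: [0.5281, 0.1095, 0.1257]
tool_rot: [-3.14, 0.005, -0.038]
contact_force: [0.4, 0.1, -3.0]
opening: 0.0153
t 5.62 pos [0.5281 0.1095 0.1257] yaw -2.2 F [ 0.4  0.1 -3. ] M [0.06 0.08 0.06] op 0.0153
shift [-9.8  5.3 21.2] turn 0.3
```

```bash
python3 -m pendant '[[[-10,5,0],0.3],[[-10,5,8],0.3],[[-10,5,16],0.3],[[-10,5,21],0.3],[[-10,5,21],0.3],[[-10,5,21],0.3]]'; python3 - <<'E'
from h import *
go(.518,.1047,.1045,-2.5)
s=robot.read_camera('side');t=robot.read_camera('top')
go(.518,.1047,.1045,-2.5)
np.save('s4.npy',s);np.save('t4.npy',t)
save(s,'s4.png',(270,160,350,220),10);save(t,'t4.png',(240,180,320,240),10)
p=robot.observe()['tool_pos'];a=robot.observe()['tool_rot'][2]
for n in('side','top'):print(n,proj(n,p+[.066*np.cos(a),.066*np.sin(a),.0064]))
E
```

```text
time: 6.12
tool_pos: [0.5178, 0.1044, 0.104]
tool_rot: [-3.141, 0.006, -0.045]
contact_force: [0.3, 0.2, -2.4]
opening: 0.0156
t 6.12 pos [0.5178 0.1044 0.104 ] yaw -2.55 F [ 0.3  0.2 -2.4] M [0.01 0.1  0.  ] op 0.0156
shift [ 0.2 -0.3 -0.5] turn -0.05
t 6.22 pos [0.5183 0.1046 0.1048] yaw -2.54 F [ 0.2  0.2 -2. ] M [ 0.02  0.08 -0.  ] op 0.0159
shift [-0.3 -0.1  0.3] turn -0.04
side [304.44673409 181.59644826]
top [282.72635635 223.53466878]
```

View pics/s4.png

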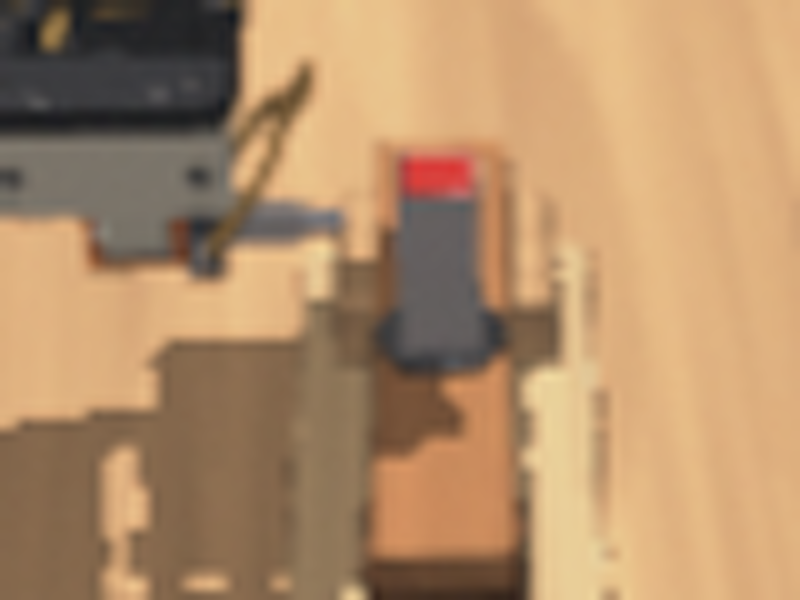

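View pics/t4.png

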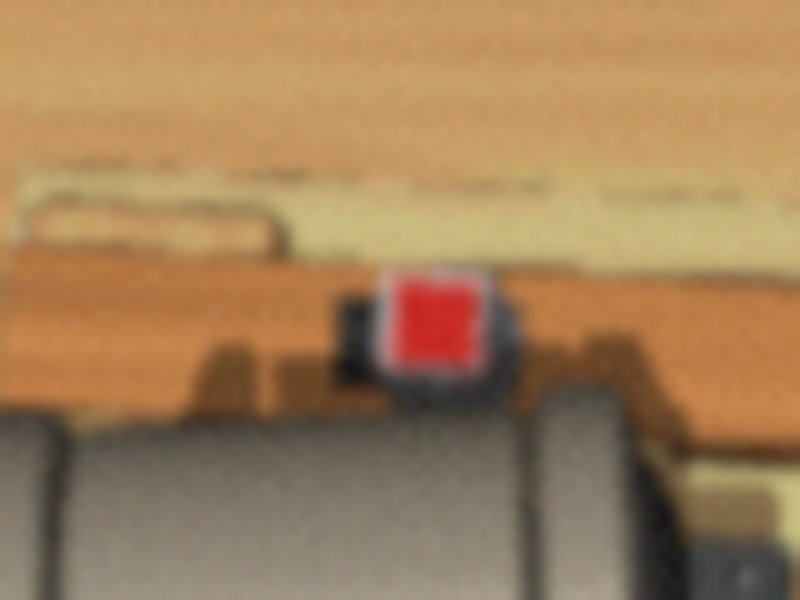

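```bash
python3 - <<'E'
from h import *
def red(im,box):
    x0,y0,x1,y1=box; c=im[y0:y1,x0:x1].astype(float)
    w=np.clip(c[...,0]-2.2*c[...,1]-5,0,120); w[w<30]=0
    yy,xx=np.mgrid[y0:y1,x0:x1]; return (w*xx).sum()/w.sum(),(w*yy).sum()/w.sum(),(w>0).sum()
S=[red(np.load(f),(305,170,322,184)) for f in('side0.npy','s4.npy')]
T=[red(np.load(f),(275,204,295,222)) for f in('top0.npy','t4.npy')]
print(S,T)
s=np.mean(S,0)[:2];t=np.mean(T,0)[:2]
print(tri('top',t,'side',s))
for dy in(-2,0,2):
  t2=t
for z in np.arange(.124,.136,.002): print(z.round(3),atz('top',*t,z).round(4),atz('side',*s,z).round(4))
E
```

```text
[(np.float64(313.07504012841093), np.float64(176.8352728731942), np.int64(16)), (np.float64(313.1548412387299), np.float64(176.8629949039592), np.int64(17))] [(np.float64(283.05301789848113), np.float64(211.66150979617186), np.int64(43)), (np.float64(283.0394652141619), np.float64(211.98851200792274), np.int64(49))]
(array([0.61216991, 0.10023077, 0.12810092]), np.float64(0.0007666585186664659))
0.124 [0.613  0.1005 0.124 ] [0.612  0.1066 0.124 ]
0.126 [0.6128 0.1004 0.126 ] [0.6119 0.1035 0.126 ]
0.128 [0.6126 0.1003 0.128 ] [0.6118 0.1003 0.128 ]
0.13 [0.6124 0.1001 0.13  ] [0.6117 0.0972 0.13  ]
0.132 [0.6121 0.1    0.132 ] [0.6116 0.094  0.132 ]
0.134 [0.6119 0.0999 0.134 ] [0.6115 0.0909 0.134 ]
0.136 [0.6117 0.0998 0.136 ] [0.6114 0.0877 0.136 ]
```

```bash
python3 -c "
from h import *
go(.556,.1026,.1365,-2.5)"; python3 -m pendant '[[[0,2,-10],0],[[0,2,-20],0],[[0,2,-32],0],[[20,0,-32],0],[[38,0,-32],0],[[38,0,-32],0],[[38,0,-32],0]]';python3 -c "
from h import *
go(.556,.1026,.1326,-2.5)"
```

```text
t 6.22 pos [0.5183 0.1046 0.1048] yaw -2.54 F [ 0.2  0.2 -2. ] M [ 0.02  0.08 -0.  ] op 0.0159
shift [ 37.7   0.3 -31.9] turn -0.04
time: 6.8
tool_pos: [0.5571, 0.1027, 0.1377]
tool_rot: [-3.14, 0.003, -0.045]
contact_force: [0.3, 0.7, -1.9]
opening: 0.0158
t 6.8 pos [0.5571 0.1027 0.1377] yaw -2.55 F [ 0.3  0.7 -1.9] M [-0.    0.07 -0.04] op 0.0158
shift [-1.1  0.2  5.1] turn -0.05
```

```bash
python3 -m pendant '[[[-1,0,2],0],[[-1,0,4],0],[[-1,0,6],0],[[-1,0,7],0],[[-1,0,7],0]]'; python3 -m pendant '[[[0,0,0.5],0],[[0,0,1],0],[[0,0,1],0]]';  python3 -m pendant '[[[0,0,0.5],0],[[0,0,1],0],[[0,0,1],0]]'
```

```text
time: 7.22
tool_pos: [0.5556, 0.1028, 0.1304]
tool_rot: [-3.14, 0.004, -0.045]
contact_force: [0.2, -0.7, -1.7]
opening: 0.016
time: 7.47
tool_pos: [0.5555, 0.1028, 0.1293]
tool_rot: [-3.14, 0.004, -0.045]
contact_force: [1.2, 0.0, -2.4]
opening: 0.016
time: 7.72
tool_pos: [0.5555, 0.1028, 0.1282]
tool_rot: [-3.14, 0.004, -0.044]
contact_force: [0.3, 0.4, -2.8]
opening: 0.0158
```

```bash
python3 -m pendant '[[[0,0,0.5],0],[[0,0,1],0],[[0,0,1],0]]'; python3 -m pendant '[[[0,0,0.5],0],[[0,0,1],0],[[0,0,1],0]]'
```

```text
time: 7.97
tool_pos: [0.5554, 0.1028, 0.1271]
tool_rot: [-3.14, 0.004, -0.045]
contact_force: [0.1, 0.4, -2.8]
opening: 0.0161
time: 8.22
tool_pos: [0.5555, 0.1028, 0.1263]
tool_rot: [-3.14, 0.004, -0.045]
contact_force: [-0.5, -1.5, -1.3]
opening: 0.0156
```

```bash
python3 -m pendant '[[[0,0,0.5],0],[[0,0,0.8],0],[[0,0,0.8],0]]'
```

```text
time: 8.47
tool_pos: [0.5555, 0.1028, 0.1261]
tool_rot: [-3.14, 0.004, -0.044]
contact_force: [-2.9, 0.3, 3.6]
opening: 0.0158
```

```bash
python3 -m pendant '[[[0,0,-5],0],[[-10,0,-6],0],[[-38,0,-6],0],[[-41,0,0],0],[[-41,0,12],0],[[-41,0,23],0],[[-41,0,23],0],[[-41,0,23],0]]';python3 -c "
from h import *
go(.518,.1045,.1032,-2.5)"
```

```text
time: 9.13
tool_pos: [0.5143, 0.1046, 0.1029]
tool_rot: [-3.141, 0.005, -0.044]
contact_force: [1.0, -0.0, -1.4]
opening: 0.0161
t 9.13 pos [0.5143 0.1046 0.1029] yaw -2.55 F [ 1.  -0.  -1.4] M [ 0.01  0.08 -0.03] op 0.0161
shift [ 3.7 -0.  -0.3] turn -0.05
```

```bash
python3 -m pendant '[[[4,0,-0.3],0],[[9,0,-0.3],0],[[13,0,-0.3],0],[[16,0,-0.3],0],[[16,0,-0.3],0]]'; python3 -m pendant '[[[2,0,0],0],[[4,0,0],0],[[4,0,0],0]]'
```

```text
time: 9.55
tool_pos: [0.5313, 0.1039, 0.1033]
tool_rot: [-3.14, 0.004, -0.045]
contact_force: [-0.5, 0.6, -2.2]
opening: 0.0159
time: 9.8
tool_pos: [0.5357, 0.1035, 0.1034]
tool_rot: [-3.141, 0.003, -0.045]
contact_force: [0.4, -0.4, -1.9]
opening: 0.0158
```

```bash
python3 -m pendant '[[[1,0,0],0],[[2,0,0],0],[[2,0,0],0]]'; python3 -m pendant '[[[1,0,0],0],[[2,0,0],0],[[2,0,0],0]]'
```

```text
time: 10.05
tool_pos: [0.5377, 0.1032, 0.1032]
tool_rot: [-3.141, 0.004, -0.045]
contact_force: [-1.2, -2.1, -3.4]
opening: 0.0156
time: 10.3
tool_pos: [0.5399, 0.103, 0.1032]
tool_rot: [-3.141, 0.003, -0.045]
contact_force: [-0.8, -2.2, -2.7]
opening: 0.0157
```

```bash
python3 -m pendant '[[[1,0.7,0],0],[[2,0.7,0],0],[[2,0.7,0],0]]'; python3 -m pendant '[[[1,0,0],0],[[2,0,0],0],[[2,0,0],0]]'
```

```text
time: 10.55
tool_pos: [0.5424, 0.1023, 0.1034]
tool_rot: [-3.141, 0.002, -0.045]
contact_force: [-0.2, 0.1, -2.3]
opening: 0.0159
time: 10.8
tool_pos: [0.5446, 0.1023, 0.1034]
tool_rot: [-3.141, 0.002, -0.045]
contact_force: [0.0, -0.1, -2.0]
opening: 0.0157
```

```bash
python3 -m pendant '[[[1,0,0],0],[[2,0,0],0],[[2,0,0],0]]'; python3 -m pendant '[[[1,0,0],0],[[2,0,0],0],[[2,0,0],0]]'
```

```text
time: 11.05
tool_pos: [0.5465, 0.1022, 0.1032]
tool_rot: [-3.141, 0.003, -0.045]
contact_force: [0.6, 0.3, -3.1]
opening: 0.0155
time: 11.3
tool_pos: [0.5482, 0.1019, 0.1029]
tool_rot: [-3.141, 0.004, -0.045]
contact_force: [-1.0, -0.9, -3.9]
opening: 0.0156
```

```bash
python3 -m pendant '[[[1,0,0],0],[[2,0,0],0],[[2,0,0],0]]'
```

```text
time: 11.55
tool_pos: [0.5504, 0.1018, 0.1027]
tool_rot: [-3.141, 0.004, -0.045]
contact_force: [-1.2, -1.4, -4.6]
opening: 0.0156
```

```bash
python3 -m pendant '[[[1,0.2,0.3],0],[[2,0.2,0.3],0],[[2,0.2,0.3],0]]';python3 -m pendant '[[[1,0,0],0],[[2,0,0],0],[[2,0,0],0]]'
```

```text
time: 11.8
tool_pos: [0.5532, 0.1016, 0.1027]
tool_rot: [-3.141, 0.002, -0.045]
contact_force: [1.1, -0.2, -2.8]
opening: 0.016
time: 12.05
tool_pos: [0.5552, 0.1015, 0.1026]
tool_rot: [-3.141, 0.002, -0.045]
contact_force: [-0.1, 0.1, -3.4]
opening: 0.0158
```

```bash
python3 -m pendant '[[[1,0.2,0],0],[[2,0.2,0],0],[[2,0.2,0],0]]'
```

```text
time: 12.3
tool_pos: [0.5573, 0.1012, 0.1025]
tool_rot: [-3.141, 0.003, -0.045]
contact_force: [-0.5, 0.3, -5.3]
opening: 0.0158
```

```bash
python3 -m pendant '[[[1,0,0.2],0],[[2,0,0.3],0],[[2,0,0.3],0]]';python3 -m pendant '[[[1,0,0.2],0],[[2,0,0.3],0],[[2,0,0.3],0]]'
```

```text
time: 12.55
tool_pos: [0.5585, 0.1012, 0.1023]
tool_rot: [-3.141, 0.004, -0.045]
contact_force: [-5.2, -0.7, -0.3]
opening: 0.0158
time: 12.8
tool_pos: [0.5592, 0.1012, 0.1024]
tool_rot: [-3.141, 0.007, -0.045]
contact_force: [-7.1, 0.6, 2.6]
opening: 0.0157
```

```bash
python3 -m pendant '[[[1,0,0.1],0],[[2,0,0.2],0],[[2,0,0.2],0]]'
```

```text
time: 13.05
tool_pos: [0.5599, 0.1013, 0.1025]
tool_rot: [-3.141, 0.01, -0.045]
contact_force: [-7.5, -0.7, 3.4]
opening: 0.0158
```

```bash
python3 -m pendant '[[[1.5,0,-0.4],0],[[3,0,-0.4],0],[[3,0,-0.4],0],[[3,0,-0.4],0]]'
```

```text
time: 13.38
tool_pos: [0.5627, 0.1011, 0.1027]
tool_rot: [-3.141, 0.011, -0.045]
contact_force: [-3.1, -0.1, -3.0]
opening: 0.0154
```

```bash
python3 -m pendant '[[[1.5,0,0],0],[[3,0,0],0],[[3,0,0],0],[[3,0,0],0]]';python3 -c "
from h import *
go(.571,.1022,.1024,-2.5)
save(robot.read_camera('side'),'s5.png',(270,160,350,220),10)"
```

```text
time: 13.72
tool_pos: [0.5657, 0.101, 0.1027]
tool_rot: [-3.141, 0.011, -0.045]
contact_force: [-3.9, -0.9, -2.1]
opening: 0.0159
t 13.72 pos [0.5657 0.101  0.1027] yaw -2.56 F [-3.9 -0.9 -2.1] M [0.01 0.71 0.05] op 0.0159
shift [ 5.2 -1.5  0.2] turn -0.06
```

View pics/s5.png

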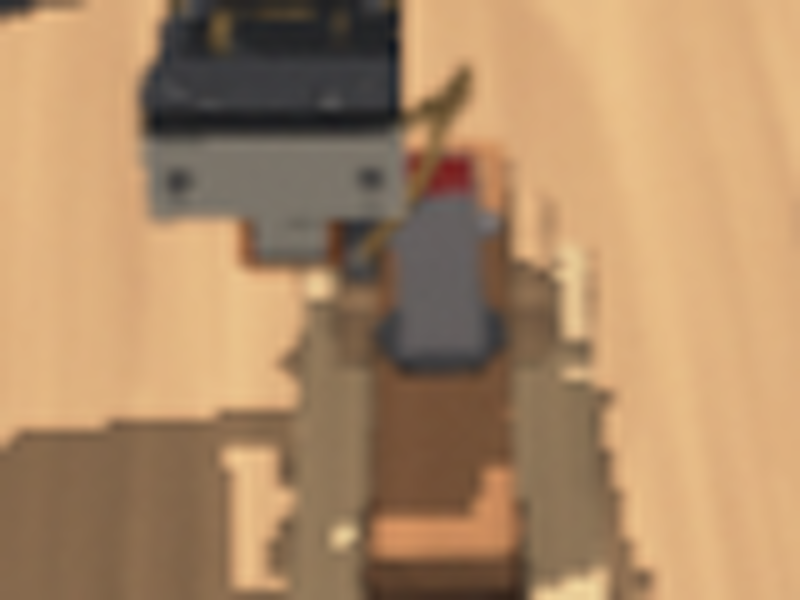

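```bash
python3 -m pendant '[[[1.5,0,0],0],[[3,0,0],0],[[3,0,0],0],[[3,0,0],0]]'
```

```text
time: 14.1
tool_pos: [0.5688, 0.1008, 0.1026]
tool_rot: [-3.141, 0.011, -0.045]
contact_force: [-3.8, -0.1, -1.6]
opening: 0.0157
```

```bash
python3 -m pendant '[[[1,0,0],0],[[2,0,0],0],[[2,0,0],0]]'
```

```text
time: 14.35
tool_pos: [0.5706, 0.1007, 0.1026]
tool_rot: [-3.141, 0.011, -0.045]
contact_force: [-5.3, 0.6, -0.5]
opening: 0.0156
```

```bash
python3 -m pendant '[[[1,0,0],0],[[1.5,0,0],0],[[1.5,0,0],0]]'
```

```text
time: 14.6
tool_pos: [0.5706, 0.1007, 0.1027]
tool_rot: [-3.141, 0.014, -0.045]
contact_force: [-9.0, 0.1, 2.4]
opening: 0.0158
```

```bash
python3 -m pendant '[[[1,0,0],0],[[1.5,0,0],0],[[1.5,0,0],0]]'
```

```text
time: 14.85
tool_pos: [0.5706, 0.1008, 0.1027]
tool_rot: [3.142, 0.018, -0.045]
contact_force: [-11.2, -1.0, 3.1]
opening: 0.0157
```

```bash
python3 -m pendant '[[[1,0,-0.3],0],[[1.5,0,-0.3],0],[[1.5,0,-0.3],0]]'
```

```text
time: 15.1
tool_pos: [0.5706, 0.1008, 0.1029]
tool_rot: [3.141, 0.021, -0.045]
contact_force: [-10.3, -0.2, 2.1]
opening: 0.0155
```

```bash
python3 -m pendant '[[[0,0,0],0],[[0,0,0],0]]'; python3 -m pendant '[[[0,0,0],0],[[0,0,0],0],[[0,0,0],0],[[0,0,0],0],[[0,0,0],0],[[0,0,0],0]]' 0.45; python3 -c "
from h import *
go(.571,.1022,.1024,-2.5)
save(robot.read_camera('side'),'s6.png',(270,160,350,220),10)"
```

```text
time: 15.27
tool_pos: [0.5705, 0.1008, 0.103]
tool_rot: [3.141, 0.021, -0.045]
contact_force: [-4.6, -0.5, -2.6]
opening: 0.0159
time: 15.77
tool_pos: [0.5708, 0.1008, 0.1032]
tool_rot: [3.142, 0.02, -0.045]
contact_force: [-0.5, 0.8, 1.1]
opening: 0.0407
t 15.77 pos [0.5708 0.1008 0.1032] yaw -2.56 F [-0.5  0.8  1.1] M [ 0.01  0.01 -0.  ] op 0.0407
shift [ 0.1 -1.4  0.8] turn -0.06
```

View pics/s6.png

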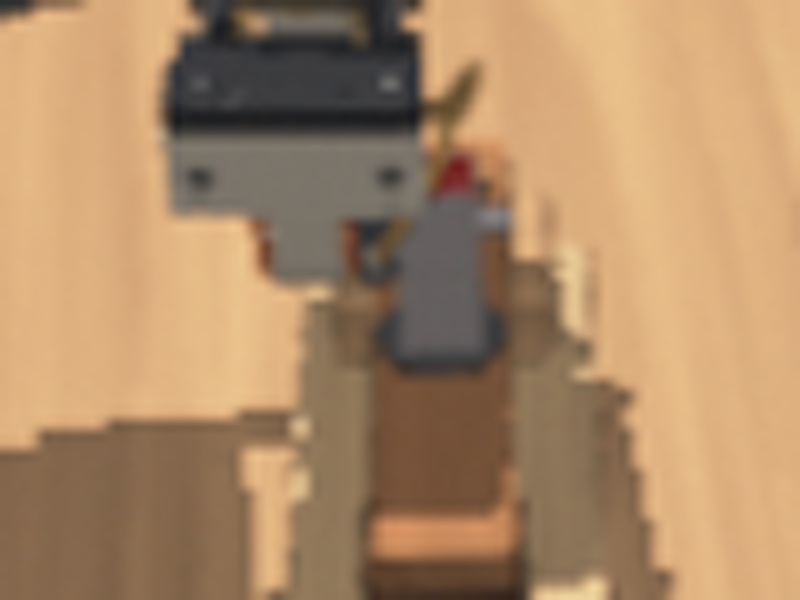

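```bash
python3 -m pendant '[[[-1,0,-10],0],[[-2,0,-30],0],[[-2,0,-60],0],[[-2,0,-80],0],[[-2,0,-80],0],[[-2,0,-80],0]]' 0.45; python3 -c "
from h import *
go(.571,.1022,.1024,-2.5)
s=robot.read_camera('side');t=robot.read_camera('top')
save(s,'s7.png',(270,160,350,220),10);save(t,'t7.png',(240,180,320,240),10)"
```

```text
time: 16.32
tool_pos: [0.5711, 0.1009, 0.185]
tool_rot: [-3.141, 0.017, -0.045]
contact_force: [-0.0, 0.6, -1.2]
opening: 0.0411
t 16.32 pos [0.5711 0.1009 0.185 ] yaw -2.56 F [-0.   0.6 -1.2] M [ 0.02  0.02 -0.06] op 0.0411
shift [ 1.2 -1.3 82.6] turn -0.06
```

View pics/s7.png

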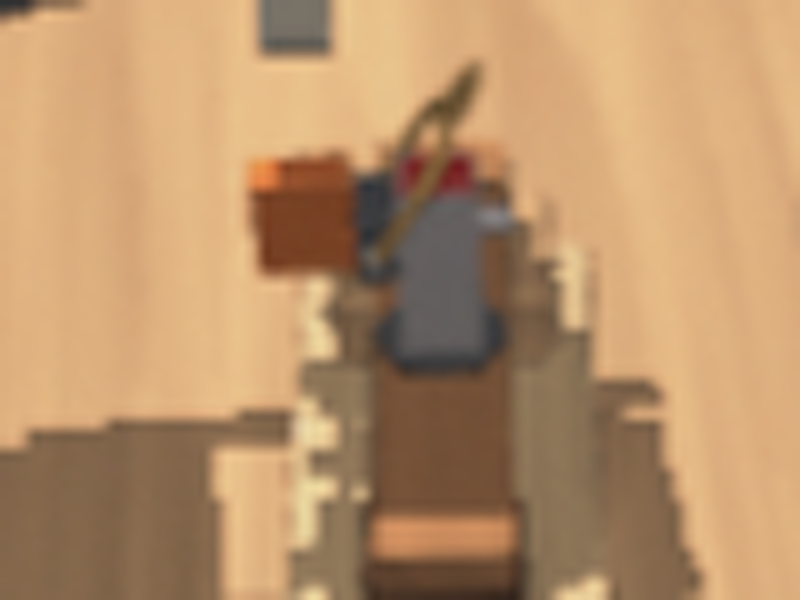

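View pics/t7.png

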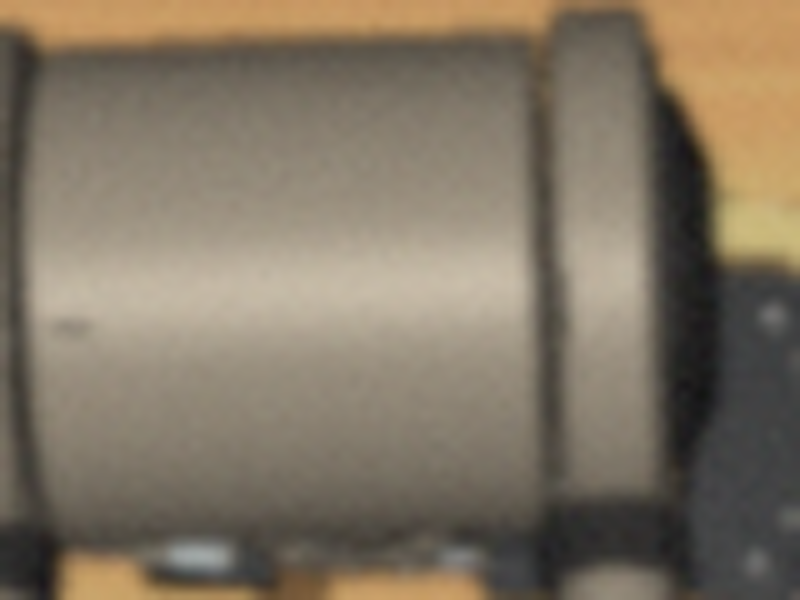

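```bash
cat >> h.py <<'E'
def pf(*w):
    for xc,zr in w:
        x=.5986+xc*.000999; y=.1009-.0445*(x-.571); print((xc,zr),end=' '); go(x,y,.109+zr/1000,-2.56)
E
python3 -m pendant '[[[0,0,0],0],[[0,0,0],0],[[0,0,0],0],[[0,0,0],0],[[0,0,0],0],[[0,0,0],0],[[0,0,0],0],[[0,0,0],0]]' 0 20; python3 -c "
from h import *
pf((-2,60),(3,47),(9,47))"
```

```text
time: 17.08
tool_pos: [0.5698, 0.1008, 0.1826]
tool_rot: [3.141, 0.022, -0.045]
contact_force: [0.8, -0.3, -0.8]
opening: 0.0004
(-2, 60) t 17.08 pos [0.5698 0.1008 0.1826] yaw -2.56 F [ 0.8 -0.3 -0.8] M [ 0.05 -0.04  0.04] op 0.0004
shift [27.1 -0.2 13. ] turn -0.0
(3, 47) t 17.08 pos [0.5698 0.1008 0.1826] yaw -2.56 F [ 0.8 -0.3 -0.8] M [ 0.05 -0.04  0.04] op 0.0004
shift [32.4 -0.2 25.9] turn -0.0
(9, 47) t 17.08 pos [0.5698 0.1008 0.1826] yaw -2.56 F [ 0.8 -0.3 -0.8] M [ 0.05 -0.04  0.04] op 0.0004
shift [38.4 -0.2 25.8] turn -0.0
```

```bash
python3 -m pendant '[[[10,0,4],0],[[20,0,9],0],[[27,0,13],0],[[30,0,20],0],[[32,0,26],0],[[32,0,26],0],[[32,0,26],0]]'; python3 -c "
from h import *
pf((9,47),(13,47),(18,45))
s=robot.read_camera('side')
save(s,'s8.png',(270,140,350,200),10)"
```

```text
time: 17.67
tool_pos: [0.6008, 0.0993, 0.155]
tool_rot: [3.141, 0.024, -0.045]
contact_force: [-0.9, 0.5, 0.4]
opening: 0.0006
(9, 47) t 17.67 pos [0.6008 0.0993 0.155 ] yaw -2.56 F [-0.9  0.5  0.4] M [ 0.    0.05 -0.04] op 0.0006
shift [ 6.8 -0.2 -1.1] turn -0.0
(13, 47) t 17.67 pos [0.6008 0.0993 0.155 ] yaw -2.56 F [-0.9  0.5  0.4] M [ 0.    0.05 -0.04] op 0.0006
shift [10.8 -0.2 -1.2] turn -0.0
(18, 45) t 17.67 pos [0.6008 0.0993 0.155 ] yaw -2.56 F [-0.9  0.5  0.4] M [ 0.    0.05 -0.04] op 0.0006
shift [15.8 -0.2  0.6] turn -0.0
```

View pics/s8.png

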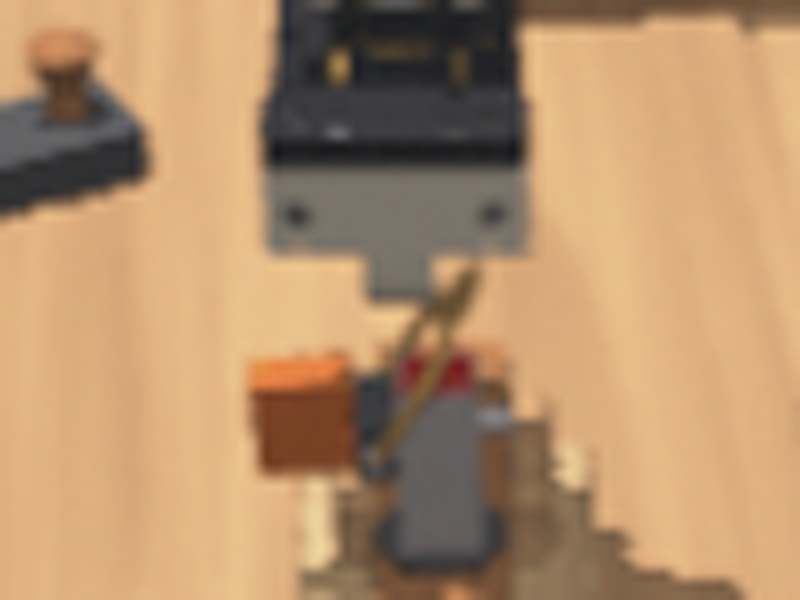

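```bash
python3 -m pendant '[[[4,0,-1],0],[[8,0,-1],0],[[11,0,-0.5],0],[[14,0,1],0],[[17,0,2.5],0],[[20,0,4.5],0],[[20,0,4.5],0]]'; python3 -c "
from h import *
pf((22,41.6),(30,33.3),(35,23.6),(45,22),(55,20))
s=robot.read_camera('side')
save(s,'s9.png',(270,140,350,200),10)"
```

```text
time: 18.3
tool_pos: [0.6212, 0.0984, 0.15]
tool_rot: [3.141, 0.023, -0.045]
contact_force: [1.0, -0.1, -0.1]
opening: 0.0003
(22, 41.6) t 18.3 pos [0.6212 0.0984 0.15  ] yaw -2.57 F [ 1.  -0.1 -0.1] M [ 0.08  0.06 -0.05] op 0.0003
shift [-0.6 -0.3 -0.6] turn -0.01
(30, 33.3) t 18.3 pos [0.6212 0.0984 0.15  ] yaw -2.57 F [ 1.  -0.1 -0.1] M [ 0.08  0.06 -0.05] op 0.0003
shift [ 7.6 -0.3  7.6] turn -0.01
(35, 23.6) t 18.3 pos [0.6212 0.0984 0.15  ] yaw -2.57 F [ 1.  -0.1 -0.1] M [ 0.08  0.06 -0.05] op 0.0003
shift [12.8 -0.3 17.1] turn -0.01
(45, 22) t 18.3 pos [0.6212 0.0984 0.15  ] yaw -2.57 F [ 1.  -0.1 -0.1] M [ 0.08  0.06 -0.05] op 0.0003
shift [22.8 -0.3 18.5] turn -0.01
(55, 20) t 18.3 pos [0.6212 0.0984 0.15  ] yaw -2.57 F [ 1.  -0.1 -0.1] M [ 0.08  0.06 -0.05] op 0.0003
shift [32.9 -0.3 20.3] turn -0.01
```

View pics/s9.png

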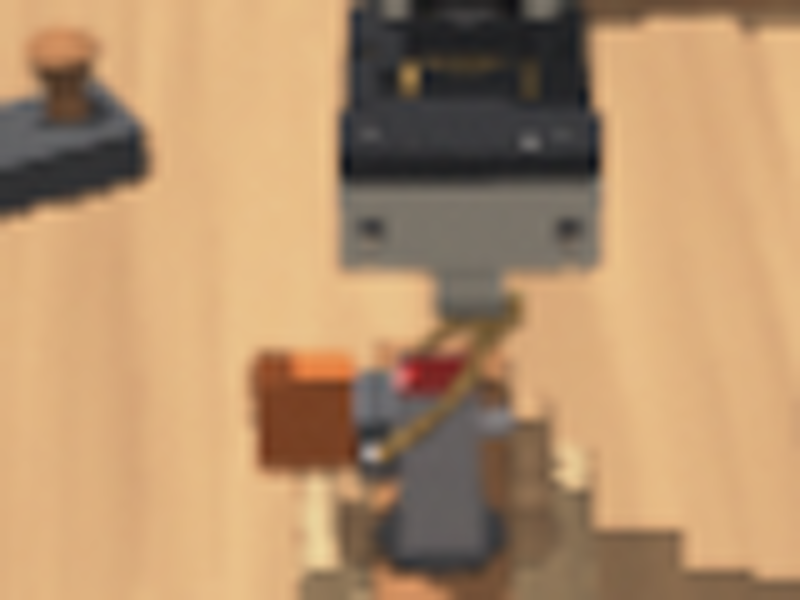

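Ring is swinging down with the finger behind the tab (tab end near crop 515,300). Continue the arc.

```bash
python3 -m pendant '[[[3,0,2],0],[[6,0,5],0],[[8,0,8],0],[[10,0,11],0],[[12,0,14],0],[[15,0,16],0],[[18,0,17],0],[[21,0,18],0],[[24,0,18.5],0],[[24,0,18.5],0]]'; python3 -c "
from h import *
pf((50,21),(55,20),(55,10),(55,8))
s=robot.read_camera('side')
save(s,'s10.png',(270,140,350,200),10)"
```

```text
time: 19.18
tool_pos: [0.6452, 0.0973, 0.1311]
tool_rot: [3.141, 0.023, -0.045]
contact_force: [0.4, -1.0, 0.8]
opening: 0.0003
(50, 21) t 19.18 pos [0.6452 0.0973 0.1311] yaw -2.57 F [ 0.4 -1.   0.8] M [ 0.01  0.   -0.  ] op 0.0003
shift [ 3.4 -0.3  1. ] turn -0.01
(55, 20) t 19.18 pos [0.6452 0.0973 0.1311] yaw -2.57 F [ 0.4 -1.   0.8] M [ 0.01  0.   -0.  ] op 0.0003
shift [ 8.4 -0.3  1.9] turn -0.01
(55, 10) t 19.18 pos [0.6452 0.0973 0.1311] yaw -2.57 F [ 0.4 -1.   0.8] M [ 0.01  0.   -0.  ] op 0.0003
shift [ 8.6 -0.3 11.9] turn -0.01
(55, 8) t 19.18 pos [0.6452 0.0973 0.1311] yaw -2.57 F [ 0.4 -1.   0.8] M [ 0.01  0.   -0.  ] op 0.0003
shift [ 8.7 -0.3 13.9] turn -0.01
```

View pics/s10.png

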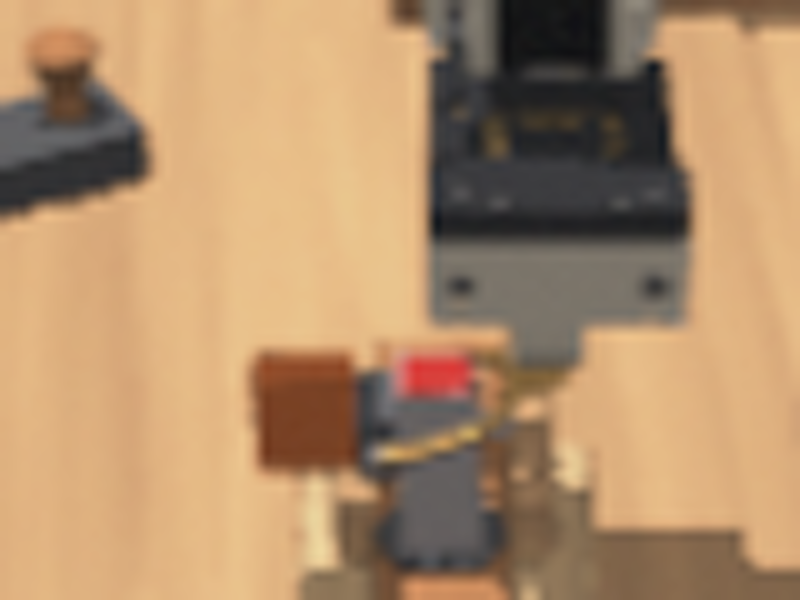

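```bash
python3 -m pendant '[[[3,0,1],0],[[6,0,2],0],[[8.5,0,3],0],[[8.5,0,6],0],[[8.5,0,9],0],[[8.5,0,12],0],[[8.5,0,12],0]]'; python3 -c "
from h import *
pf((55,8),(55,0),(55,-3))
s=robot.read_camera('side')
save(s,'s11.png',(270,140,350,200),10)"
```

```text
time: 19.82
tool_pos: [0.6527, 0.0969, 0.1181]
tool_rot: [3.141, 0.024, -0.045]
contact_force: [0.0, -0.5, 0.0]
opening: 0.0007
(55, 8) t 19.82 pos [0.6527 0.0969 0.1181] yaw -2.57 F [ 0.  -0.5  0. ] M [ 0.02 -0.06  0.01] op 0.0007
shift [ 0.8 -0.3  1. ] turn -0.01
(55, 0) t 19.82 pos [0.6527 0.0969 0.1181] yaw -2.57 F [ 0.  -0.5  0. ] M [ 0.02 -0.06  0.01] op 0.0007
shift [ 1.  -0.3  9. ] turn -0.01
(55, -3) t 19.82 pos [0.6527 0.0969 0.1181] yaw -2.57 F [ 0.  -0.5  0. ] M [ 0.02 -0.06  0.01] op 0.0007
shift [ 1.1 -0.3 12. ] turn -0.01
```

View pics/s11.png

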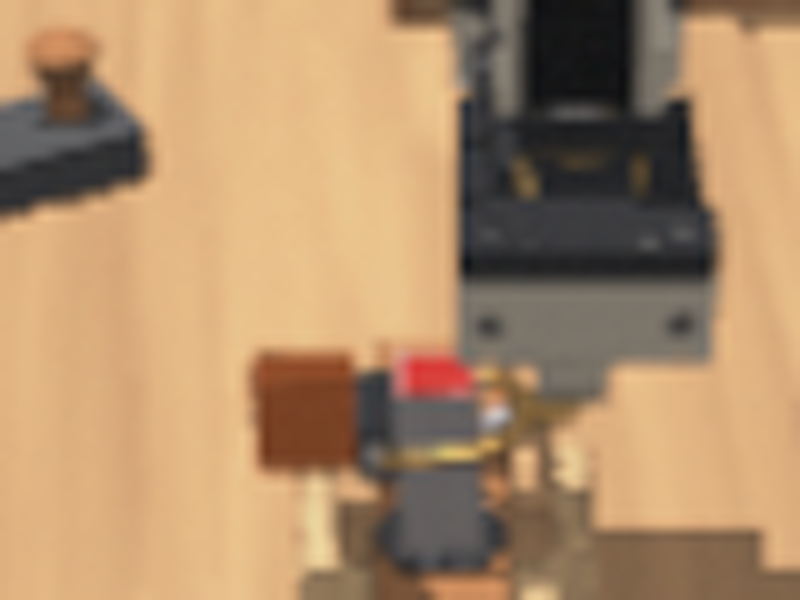

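```bash
python3 -m pendant '[[[1,0,2],0],[[1,0,3],0],[[1,0,4],0],[[1,0,4],0]]'; python3 -m pendant '[[[0,0,1],0],[[0,0,2],0],[[0,0,2],0]]'
```

```text
time: 20.2
tool_pos: [0.6539, 0.0969, 0.1147]
tool_rot: [3.141, 0.023, -0.045]
contact_force: [-0.6, 0.6, 3.0]
opening: 0.0001
time: 20.45
tool_pos: [0.654, 0.0969, 0.1128]
tool_rot: [3.141, 0.022, -0.045]
contact_force: [0.9, -0.1, 3.0]
opening: 0.0002
```

```bash
python3 -m pendant '[[[0,0,1],0],[[0,0,2],0],[[0,0,2],0]]'
```

```text
time: 20.7
tool_pos: [0.654, 0.0969, 0.1104]
tool_rot: [3.141, 0.022, -0.045]
contact_force: [1.7, -0.1, 0.8]
opening: 0.0001
```

```bash
python3 -m pendant '[[[0,0,1],0],[[0,0,2],0],[[0,0,2],0]]'; python3 -m pendant '[[[0,0,1],0],[[0,0,2],0],[[0,0,2],0]]'
```

```text
time: 20.95
tool_pos: [0.6537, 0.0969, 0.1078]
tool_rot: [3.141, 0.023, -0.045]
contact_force: [0.0, 0.6, 0.2]
opening: 0.0001
time: 21.2
tool_pos: [0.6534, 0.0969, 0.1052]
tool_rot: [3.141, 0.024, -0.045]
contact_force: [1.3, -0.7, 1.6]
opening: 0.0001
```

```bash
python3 -m pendant '[[[0,0,0.5],0],[[0,0,1],0],[[0,0,1],0]]'; python3 -c "
from h import *
s=robot.read_camera('side')
save(s,'s12.png',(270,140,350,200),10)"
```

```text
time: 21.45
tool_pos: [0.6533, 0.0969, 0.1041]
tool_rot: [3.141, 0.025, -0.045]
contact_force: [0.4, -1.4, 1.1]
opening: 0.0004
```

View pics/s12.png

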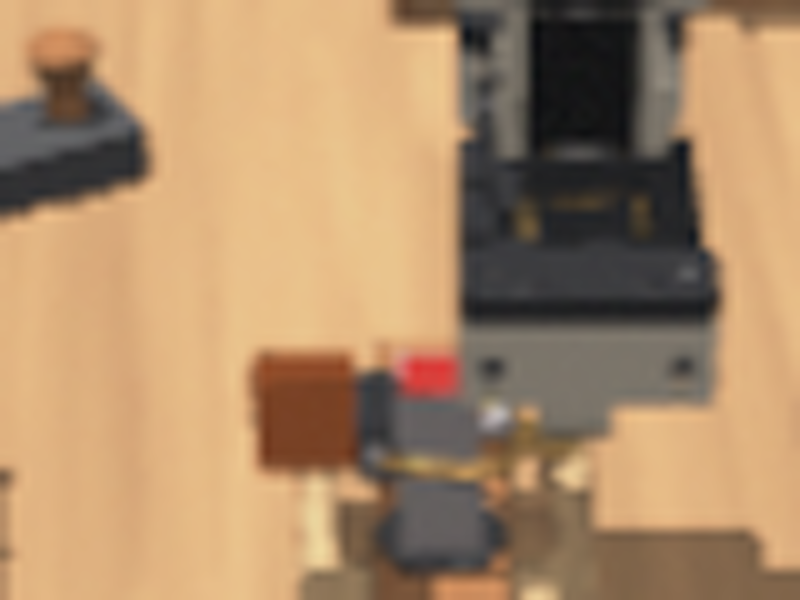

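```bash
python3 -m pendant '[[[0,0,0.5],0],[[0,0,1],0],[[0,0,1],0]]'; python3 -m pendant '[[[0,0,0.5],0],[[0,0,1],0],[[0,0,1],0]]'
```

```text
time: 21.75
tool_pos: [0.6532, 0.0969, 0.1032]
tool_rot: [3.141, 0.025, -0.045]
contact_force: [0.4, 0.0, 1.5]
opening: 0.0002
time: 22.0
tool_pos: [0.6532, 0.097, 0.1025]
tool_rot: [3.141, 0.024, -0.045]
contact_force: [0.7, 0.5, 4.3]
opening: 0.0006
```

```bash
python3 -m pendant '[[[0,0,0.5],0],[[0,0,1],0],[[0,0,1],0]]'; python3 -m pendant '[[[0,0,-3],0],[[0,0,-10],0],[[0,0,-30],0],[[0,0,-60],0],[[0,0,-80],0],[[0,0,-80],0],[[0,0,-80],0]]'; python3 -c "
from h import *
go(.5,.1,.25,-2.5)
s=robot.read_camera('side')
save(s,'s13.png',(270,140,350,200),10)"
```

```text
time: 22.25
tool_pos: [0.6532, 0.0968, 0.1019]
tool_rot: [3.141, 0.024, -0.045]
contact_force: [-1.9, 0.4, 6.5]
opening: 0.0002
time: 22.83
tool_pos: [0.6557, 0.0969, 0.1832]
tool_rot: [3.141, 0.021, -0.045]
contact_force: [0.3, 0.1, -0.7]
opening: 0.0005
t 22.83 pos [0.6557 0.0969 0.1832] yaw -2.57 F [ 0.3  0.1 -0.7] M [0.   0.02 0.02] op 0.0005
shift [-157.1    3.9  -63.5] turn -0.07
```

View pics/s13.png

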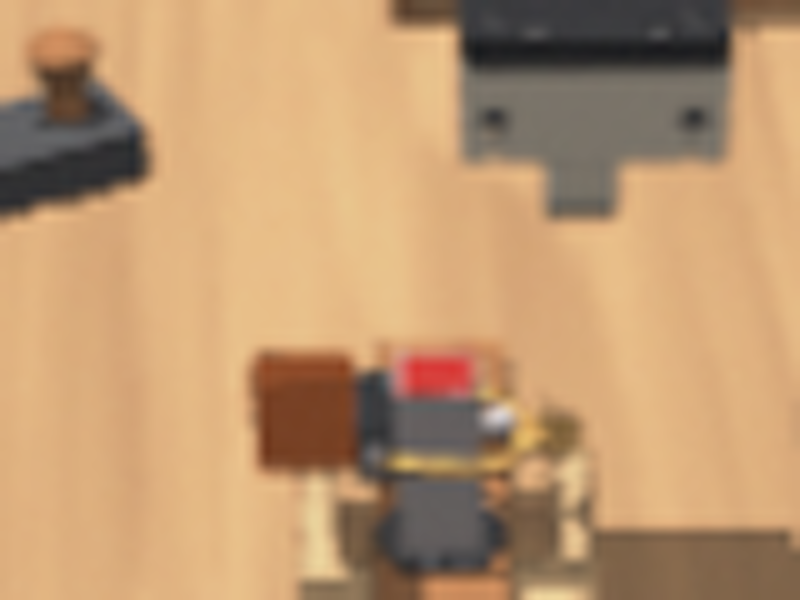

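```bash
python3 -m pendant '[[[0,10,-30],0],[[0,20,-60],0],[[-20,40,-80],0],[[-50,80,-90],0],[[-80,120,-90],0],[[-110,160,-90],0],[[-140,190,-90],0],[[-150,220,-90],0],[[-150,250,-90],0],[[-150,250,-90],0]]'; python3 - <<'E'
from h import *
s=robot.read_camera('side');t=robot.read_camera('top')
save(s,'s14.png',(280,160,340,205),13);save(t,'t14.png',(240,190,320,250),10)
o=np.array([.5990,.1004+.0006,.1088]);ax=np.array([.999,-.0445,0])
for n,l in((0,'shoulder'),(38,'tip'),(-44,'back'),):
  p=o+ax*n/1000
  a=(proj('side',p)-[280,160]+.5)*13;b=(proj('top',p)-[240,190]+.5)*10;print(l,a.round(),b.round())
for ang in(1,.0,-.09):
  p=o+ax*(-6+57*np.cos(ang))/1000+[0,0,.057*np.sin(ang)]
  print('tab',ang,((proj('side',p)-[280,160]+.5)*13).round(),((proj('top',p)-[240,190]+.5)*10).round())
print(robot.find_in('side','tab')[:2],robot.observe()['time'],robot.observe()['contact_force'])
E
```

```text
time: 23.72
tool_pos: [0.4935, -0.1517, 0.2742]
tool_rot: [3.139, 0.027, -0.051]
contact_force: [0.3, -0.2, 0.7]
opening: 0.0005
shoulder [386. 294.] [436. 284.]
tip [544. 290.] [444. 137.]
back [204. 299.] [426. 455.]
tab 1 [484. 121.] [431. 166.]
tab 0.0 [598. 288.] [447.  87.]
tab -0.09 [597. 306.] [448.  91.]
[{'xy': [0.503, 0.4592], 'p': 0.63}] 23.8667 [-0.5644882   0.68984846  0.32348736]
```

View pics/s14.png

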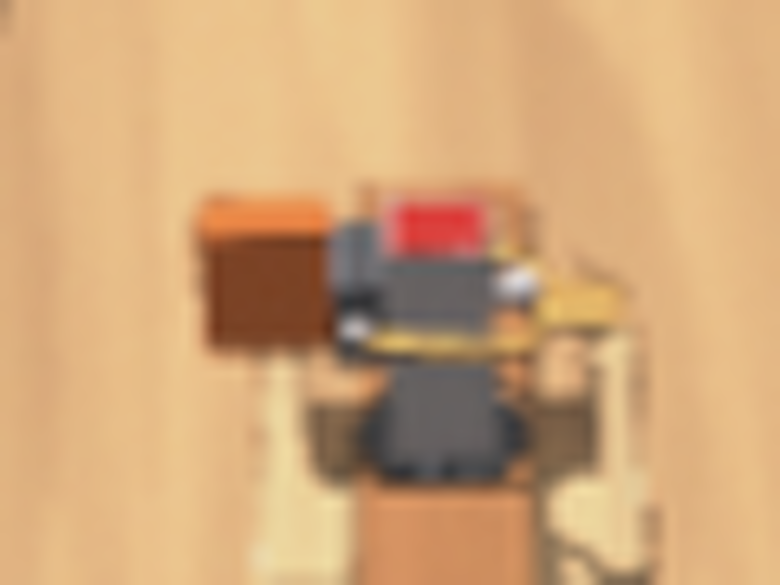

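View pics/t14.png

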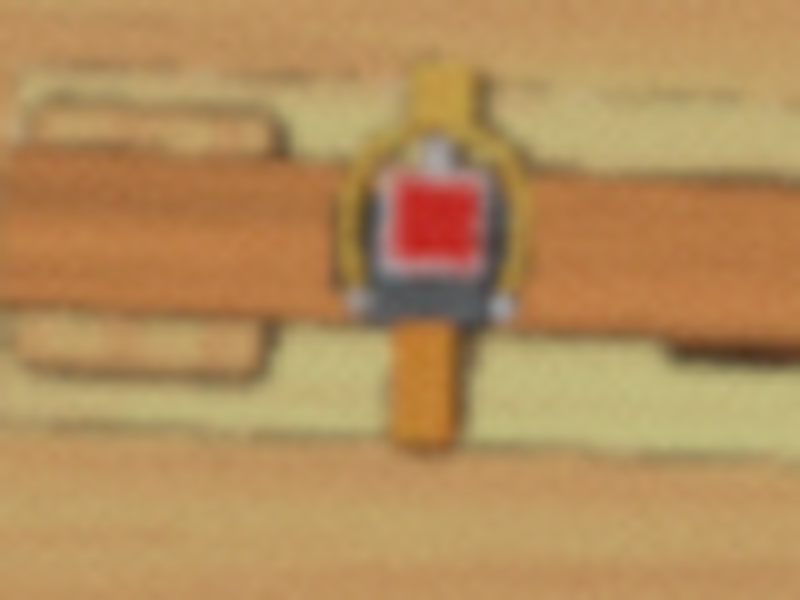

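```bash
python3 - <<'E'
from h import *
def T(c,z): return atz('top',(c[0]+.5)/10-.5+240,(c[1]+.5)/10-.5+190,z).round(4)
print('post rim near',T((433,276),.128),'far',T((433,168),.128))
print('collar back',T((425,321),.121),'grip back',T((425,445),.133))
print('tip',T((440,138),.109))
def S(c,z,n='side'): return atz('side',(c[0]+.5)/13-.5+280,(c[1]+.5)/13-.5+160,z).round(4)
print('side grip top back/front',S((200,215),.133),S((328,215),.133),'post top l/r',S((383,230),.128),S((490,230),.128))
E
```

```text
post rim near [0.599  0.1006 0.128 ] far [0.6265 0.1009 0.128 ]
collar back [0.5882 0.1029 0.121 ] grip back [0.556  0.1019 0.133 ]
tip [0.6366 0.1002 0.109 ]
side grip top back/front [0.5557 0.1021 0.133 ] [0.5861 0.0993 0.133 ] post top l/r [0.599  0.0993 0.128 ] [0.6244 0.0969 0.128 ]
```

```bash
python3 -c "
from h import *
print(robot.hand_in(), robot.observe()['time'])"
```

```text
the job is handed in; nothing more can be done
the job is handed in; nothing more can be done
```

The pin is fully home in the clamp post and its ring is snapped shut over the nose. I handed the job in after about 24 s of the 69 s allowed.

**Finding the hole:** I gripped the pin by its orange block and got the post's offset from both cameras. I then confirmed the height by resting the shank lightly on the post top; touch gave 127.8 mm, the cameras 128 mm.

**Pushing the pin in:** I fed it in with small corrections. The drag was about 3 to 7.5 N. At the predicted depth the pin stopped dead and the force rose to about 11 N, the highest reading of the whole job.

**Closing the ring:** After letting go, I swung the ring down with the closed fingers and pressed until it met its stop, reading about 6.5 N. I never saw the 5 to 12 N snap itself, because readings came only at the end of each move.

**Last checks:**
- **Ring:** it stayed down once the fingers lifted. In the side picture the tab sits at the height expected for shut (about -0.09 rad), not for level.
- **Pin:** its grip end and collar put the shoulder within about 1 mm of the post's near face, which is as fine as the pictures allow. The tip and tab measured about 1 to 3 mm off the prediction along the pin.
- **Robot:** it was well clear with near-zero force at hand-in.
- **Tools and stock:** the moves stayed away from them, but I did not take a final full picture to check them.

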